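Load the roller grill and switch it on

TASK

Take the two golden corn dogs from the sloping blue rack and lay them on the roller grill the same way as the darker one already cooking there: each in its own groove, parallel to the rollers, stick pointing towards the red control box and nose touching the dark end plate. Put one in the front groove (nearest the robot) and one in the middle groove, so that an empty groove stays between neighbours; then turn the selector on the red box one click from the white mark to the yellow mark. Do not lay or drop the corn dogs on the counter, and leave the one already cooking and the brown sausage in the rack where they are.

Things in the scene. Friction and masses are not known exactly. Their poses are not given: they have to be found in the camera images.
- corn_a: First golden corn dog, frozen hard: round-ended body 115 mm long, 34 mm in diameter, with a 6 mm stick standing 75 mm out of one end; about 80 g. Origin on its axis at the middle of the 115 mm body; x points along it towards the stick. Starts leaning in the rack, nose down, stick up and away, axis 0.6 rad above level.
- corn_b: Second golden corn dog, frozen hard: round-ended body 115 mm long, 34 mm in diameter, with a 6 mm stick standing 75 mm out of one end; about 80 g. Origin on its axis at the middle of the 115 mm body; x points along it towards the stick; identical to corn_a. Starts leaning in the rack, nose down, stick up and away, axis 0.6 rad above level.
- corn_a_nose (a point): Tip of the round nose of corn_a (57.5 mm from its origin, the end without the stick)
- corn_b_nose (a point): Tip of the round nose of corn_b (57.5 mm from its origin, the end without the stick)
- corn_a_stick (a point): Free end of the stick of corn_a (132.5 mm from its origin)
- corn_b_stick (a point): Free end of the stick of corn_b (132.5 mm from its origin)
- corn_done: Corn dog already cooking, darker brown crust, same sizes and axes; lies in the rearmost groove, nose at the end plate, stick towards the red box. Leave it alone
- sausage: Dark brown sausage without a stick, 115 mm long, 34 mm in diameter, leaning in one lane of the rack; origin at its middle. Leave it alone
- rack: Fixed blue wire rack, 170 x 210 mm, 160 mm high: three lanes (y = -72, 0, 72 mm), each of two 6 mm rods 22 mm apart, rising towards its +x at 0.6 rad; a crossbar stops the noses at the low end. Origin on the counter below the middle of the body leaning in the middle lane; a leaning body's middle is 85 mm up. Which lane holds the sausage varies
- grill: Fixed roller grill, 250 (x) by 370 mm (y). Six fixed 20 mm rollers along y, 36 mm apart, tops 110 mm above the counter; grooves between at x = -72 (front), -36, 0 (middle), 36, 72 mm (rearmost, taken). A corn dog in a groove has its axis 120 mm up. Red control box at y = 105 to 205 mm, 115 mm high. Origin on the counter; x away from the robot, y along the rollers to the red box
- end_plate (a point): Middle of the inner face (local y = -155 mm) of the dark end plate at the end of the rollers away from the red box, 120 mm above the counter; the plate's top is 132 mm above the counter
- front_spot (a point): Where the middle of a corn dog's body (its origin) lies when it is in the front groove with its nose against the end plate
- middle_spot (a point): The same for the middle groove
- selector (a joint): Angle of the selector knob, rad: 0 at the white mark (start), grows clockwise seen from above; it clicks at 0 (white), 0.7 (yellow) and 1.4 (black)
- selector_grip (a point): On the selector's axis, 37 mm above the red box, at the height to grip. Black knob, 44 mm disc with a bar 42 mm long, 14 mm wide, top 7 mm above this point. Its x axis runs along the bar, away from the end with the white line, which points at the marks: at yellow along the grill's -x (so x = grill x), at white 0.7 rad anticlockwise of that seen from above
Things that resemble listed ones, but are neither listed nor needed, are in the scene too. What is shaped like the corn_b but pink is not meant.

How it is judged:
On the way, in this order (a step that is already met when the one before it is completed fails the run):
1. both corn dogs lie released in the front and middle grooves, sticks towards the red box, noses at the end plate ((((x of corn_a in the frame of grill between -0.078 and -0.066 m and z of corn_a in the frame of grill between 0.115 and 0.125 m and y of corn_a_nose in the frame of grill below -0.15 m and angle between the x axis of corn_a and the y axis of grill, either way round below 0.08 rad and y of corn_a_stick in the frame of grill above 0 m and linear speed of corn_a below 0.02 m/s and contact force between corn_a and the fingers below 0.05 N) and (x of corn_b in the frame of grill between -0.006 and 0.006 m and z of corn_b in the frame of grill between 0.115 and 0.125 m and y of corn_b_nose in the frame of grill below -0.15 m and angle between the x axis of corn_b and the y axis of grill, either way round below 0.08 rad and y of corn_b_stick in the frame of grill above 0 m and linear speed of corn_b below 0.02 m/s and contact force between corn_b and the fingers below 0.05 N)) or ((x of corn_b in the frame of grill between -0.078 and -0.066 m and z of corn_b in the frame of grill between 0.115 and 0.125 m and y of corn_b_nose in the frame of grill below -0.15 m and angle between the x axis of corn_b and the y axis of grill, either way round below 0.08 rad and y of corn_b_stick in the frame of grill above 0 m and linear speed of corn_b below 0.02 m/s and contact force between corn_b and the fingers below 0.05 N) and (x of corn_a in the frame of grill between -0.006 and 0.006 m and z of corn_a in the frame of grill between 0.115 and 0.125 m and y of corn_a_nose in the frame of grill below -0.15 m and angle between the x axis of corn_a and the y axis of grill, either way round below 0.08 rad and y of corn_a_stick in the frame of grill above 0 m and linear speed of corn_a below 0.02 m/s and contact force between corn_a and the fingers below 0.05 N)))), for 0.2 s.
2. then the selector is at the yellow mark (value of joint selector between 0.55 and 0.85 rad), for 0.2 s.
At the end, for the whole second after the job is handed in: One golden corn dog lies in the front groove, the other in the middle one (6 mm across, 5 mm in height, 0.08 rad), sticks towards the red box, noses within 5 mm of the end plate, released and at rest; the selector is within 0.15 rad of yellow (all of step 2 and (((x of corn_a in the frame of grill between -0.078 and -0.066 m and z of corn_a in the frame of grill between 0.115 and 0.125 m and y of corn_a_nose in the frame of grill below -0.15 m and angle between the x axis of corn_a and the y axis of grill, either way round below 0.08 rad and y of corn_a_stick in the frame of grill above 0 m and linear speed of corn_a below 0.02 m/s and contact force between corn_a and the fingers below 0.05 N) and (x of corn_b in the frame of grill between -0.006 and 0.006 m and z of corn_b in the frame of grill between 0.115 and 0.125 m and y of corn_b_nose in the frame of grill below -0.15 m and angle between the x axis of corn_b and the y axis of grill, either way round below 0.08 rad and y of corn_b_stick in the frame of grill above 0 m and linear speed of corn_b below 0.02 m/s and contact force between corn_b and the fingers below 0.05 N)) or ((x of corn_b in the frame of grill between -0.078 and -0.066 m and z of corn_b in the frame of grill between 0.115 and 0.125 m and y of corn_b_nose in the frame of grill below -0.15 m and angle between the x axis of corn_b and the y axis of grill, either way round below 0.08 rad and y of corn_b_stick in the frame of grill above 0 m and linear speed of corn_b below 0.02 m/s and contact force between corn_b and the fingers below 0.05 N) and (x of corn_a in the frame of grill between -0.006 and 0.006 m and z of corn_a in the frame of grill between 0.115 and 0.125 m and y of corn_a_nose in the frame of grill below -0.15 m and angle between the x axis of corn_a and the y axis of grill, either way round below 0.08 rad and y of corn_a_stick in the frame of grill above 0 m and linear speed of corn_a below 0.02 m/s and contact force between corn_a and the fingers below 0.05 N)))); the robot touches nothing.
It fails at once if a corn dog is laid or dropped on the counter (height (world z) of any of corn_a, corn_b below 0.03 m).
It fails at once if the corn dog already cooking is moved by more than 15 mm (distance of corn_done from where it was at the start of the episode above 0.015 m).
It fails at once if the brown sausage is moved by more than 20 mm (distance of sausage from where it was at the start of the episode above 0.02 m).
It also fails if it takes over 64 s, if anything falls off the work surface, if the arm or the gripper's body presses on something with over 40 N, if the wrist force passes 120 N, or if a joint passes its speed limit or range.

ROBOT

A 6-joint arm with a two-finger parallel gripper is mounted at the origin on the work surface. World frame = base frame: x ahead of the robot, y to its left, z up, the work surface at z = 0. Lengths are in m, angles in rad, forces in N, time in s.
With the tool pointing down it reaches from about 0.35 to 0.775 m from the base axis. Payload 5.5 kg.
Tool frame: the origin (TCP) lies midway between the tips of the shut fingers; the grasp point (between the pads) lies 19 mm behind it; z points along the fingers, y is the line along which they close (so a half turn about z gives the same grasp; the last joint's range is limited). The gripper opens to 85 mm and grips with 20 to 120 N. Pads are 22 mm wide; open, the fingers measure 114 mm over their backs; the gripper's body (76 mm by 85 mm) begins 54 mm behind the grasp point. The pads swing forward as they close: fully open they stand 13 mm farther back than shut.
Start: joints at [1.149, 0.313, 0.046, 1.304, 0, 1.431], TCP at [0.16, 0.552, 0.204] pointing down, gripper open.
Joint ranges: [-2.76, 2.76], [-0.86, 1.69], [-1.03, 1.26], [-2.2, 2.34], [-1.47, 1.5], [-3.14, 3.14]. Speed limits (rad/s): [2.57, 2.57, 3.14, 3.14, 3.14, 3.14].

INTERFACE

Orientations are given as a unit quaternion [w, x, y, z].
In Python, from workcell import get_state, read_camera, camera_info, hand_in, recognise gives the robot as it stands.
- The arm moves only by the tool arm_command, never from a script. Its argument "moves" is one flat list of numbers, 7 for each row, row after row: the opening, from -1 (shut) to 1 (fully open), then the shift along the tool's x, y, z in mm, then the turn, a rotation vector about the tool's x, y, z in rad. A call has 1 to 8 rows; each row shifts and turns the commanded pose from where the row before left it, along the tool's axes as they then stand; what a row does not reach is not made up. A row lasts 1/8 s, in which the tool goes at most 62.5 mm and 10.7 degrees, less where a joint would pass 70% of its speed; a pose out of reach is approached as far as the arm can. A call with a gripper value outside its range is refused whole. The fingers move at their own pace and stop on an object; "newtons" is the grip in N (left out, the last holds). Time passes only in rows, so rows that do not move let the fingers close. It gives the time, the measured TCP pose, the force, the opening and the grip force at its end, in the units of the state.
- get_state(): the state, without advancing time (a new reading comes with each control period).
- read_camera(name): name is "scene" or "top"; returns (picture, depth): 420x560x3 uint8, blue, green, red; 420x560 float32, m along the optical axis (not along the pixel's ray), 0 where there is no reading.
- camera_info(name): a dict with "fovy" (degrees; the focal length in pixels is half the picture's height over the tangent of half this angle, whatever the lens; pixels are square), "cx", "cy" (the principal point, pixels), "k1" (the pictures are not rectified: a ray, as slopes to the right and down, at radius r is drawn at 1 + k1 r^2 times it, then the intrinsics apply), "eye" and "orientation" of the camera in the world. Camera axes: x right, y down, z forward; pixel columns grow to the right and rows downward; lengths in m; the calibration is good to about 2 mm. A picture is of the moment at which its call begins. camera_info takes no time and is no camera call.
- hand_in(): hands the job in; it is judged then, once.
Trained networks look in the newest picture that a camera, given by its name, has taken for a name from the list of things; names that differ only in an ending like _2 or _b are one class to them, and where a whole thing is asked for, a point or a joint stands for the part that bears it (a point fixed in the world has none). Each returns a list of dicts, best first, with "confidence" (0 to 1); they miss things now and then, are a little off and sometimes report something else, mostly with a low value. They report only what shows in the picture. A call takes as long as a camera call. They do not tell look-alikes from the thing itself.
- recognise(camera, label): "point" ([column, row] in pixels, amid what is visible of it).
The state is a dict: "clock": time; "joint_pos": joint angles; "qvel": joint speeds; "tau": joint torques, N m; "tcp_pos": TCP position; "orientation": TCP orientation; "wrist_force": force on the tool from outside, world axes, zero at the start; "ft_torque": the same for the moment, N m; "finger_gap": finger opening in m; "grip_force": force on a finger pad.
Only numpy, scipy, OpenCV 4.12 (cv2) and the standard library are available. Lean on these libraries where they do the work, as an engineer would, in place of code of your own. Each camera call takes 0.05 s, during which the arm holds its last target. There are 200 camera calls.

## Working session

There is one attempt and no reset: what is moved stays moved. The work goes in short steps, Python scripts to look and compute and a tool call to move; the robot and the scene stay as the last step left them, time stands still between calls to the robot, and variables do not carry over. Pictures are saved under pics/ and viewed, at most 10 in all, crops included, and the job is handed in when it is done.

Besides the shell and the picture viewer there is one more tool, called after "Emit:" in YAML: its name, and indented under it one key for each argument. arm_command: Moves the arm, as the interface text tells. Its arguments: {"type":"object","properties":{"moves":{"type":"array"},"newtons":{"type":"number"}},"required":["moves"]}

```bash
mkdir -p pics
cat > h.py <<'E'
import numpy as np, cv2
from scipy.spatial.transform import Rotation as R
from workcell import *
def q2R(q): return R.from_quat([q[1],q[2],q[3],q[0]])
def cloud(name, depth):
    c=camera_info(name); h,w=depth.shape; f=h/2/np.tan(np.radians(c["fovy"])/2)
    K=np.array([[f,0,c["cx"]],[0,f,c["cy"]],[0,0,1]])
    u,v=np.meshgrid(np.arange(w,dtype=float),np.arange(h,dtype=float))
    p=cv2.undistortPoints(np.stack([u,v],-1).reshape(-1,1,2),K,np.array([c["k1"],0,0,0.])).reshape(h,w,2)
    P=np.dstack([p*depth[...,None],depth])
    return q2R(c["orientation"]).apply(P.reshape(-1,3)).reshape(h,w,3)+np.array(c["eye"])
E
python3 - <<'E'
from h import *
for n in ["scene","top"]:
    im,d=read_camera(n); cv2.imwrite(f"pics/{n}0.png",im); np.savez(f"{n}0.npz",im=im,P=cloud(n,d),d=d)
    print(n,camera_info(n))
    for l in ["corn_a","corn_done","sausage","rack","grill","selector"]:
        print(l,[(np.round(r["point"]).tolist(),round(r["confidence"],2)) for r in recognise(n,l)])
print(get_state())
E
```

```text
scene {'fovy': 54.58189959189902, 'cx': 275.69455739043775, 'cy': 210.93265497993863, 'k1': -0.06999927037160586, 'eye': array([ 1.33601639, -0.00708339,  0.70591146]), 'orientation': array([-0.31068696,  0.61585303,  0.63915857, -0.34011024])}
corn_a [([260.0, 205.0], 0.94), ([191.0, 231.0], 0.86), ([184.0, 204.0], 0.77), ([163.0, 230.0], 0.63)]
corn_done [([344.0, 236.0], 0.92)]
sausage []
rack [([169.0, 262.0], 0.79), ([167.0, 228.0], 0.68), ([392.0, 239.0], 0.66)]
grill [([391.0, 239.0], 0.68)]
selector [([431.0, 200.0], 0.57)]
top {'fovy': 44.21506722858388, 'cx': 279.02332789133294, 'cy': 211.81498812878257, 'k1': -0.14839935986246763, 'eye': array([ 0.36559688, -0.05178175,  1.38844623]), 'orientation': array([ 0.03177039, -0.70189248,  0.71064002, -0.03644651])}
corn_a [([303.0, 270.0], 0.97), ([389.0, 185.0], 0.73), ([391.0, 277.0], 0.71), ([354.0, 184.0], 0.63)]
corn_done [([215.0, 166.0], 0.8)]
sausage [([412.0, 193.0], 0.67), ([216.0, 167.0], 0.27)]
rack [([374.0, 198.0], 0.69)]
grill [([168.0, 205.0], 0.69)]
selector [([119.0, 224.0], 0.63), ([357.0, 188.0], 0.25)]
{'clock': 0.7, 'joint_pos': array([1.14939438e+00, 3.13149870e-01, 4.61328576e-02, 1.30360219e+00,
       1.47673692e-06, 1.43120415e+00]), 'qvel': array([-0.00040595, -0.0013359 , -0.00024743,  0.00099918, -0.00079512,
        0.0003326 ]), 'tau': array([ 1.17465595e-03, -4.80288792e+01,  2.98749465e+01, -2.22425301e-04,
       -1.59715937e-04,  1.15816979e-05]), 'tcp_pos': array([0.15993391, 0.55237315, 0.20416519]), 'orientation': array([2.38081728e-05, 1.40439087e-01, 9.90089317e-01, 8.53079007e-05]), 'wrist_force': array([ 0.80553439,  0.01662355, -0.24905134]), 'ft_torque': array([0.00394968, 0.03703411, 0.00192237]), 'grip_force': 0.0, 'finger_gap': 0.08550310215998318}
```

View pics/scene0.png

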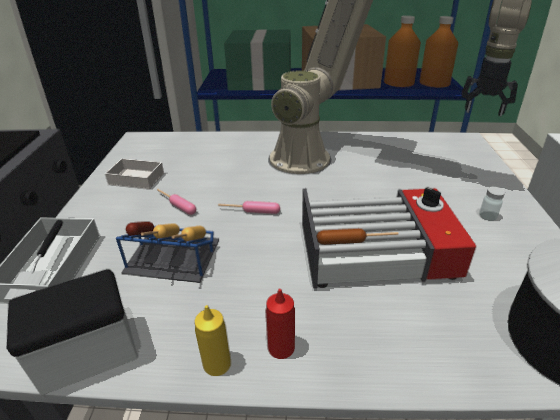

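View pics/top0.png

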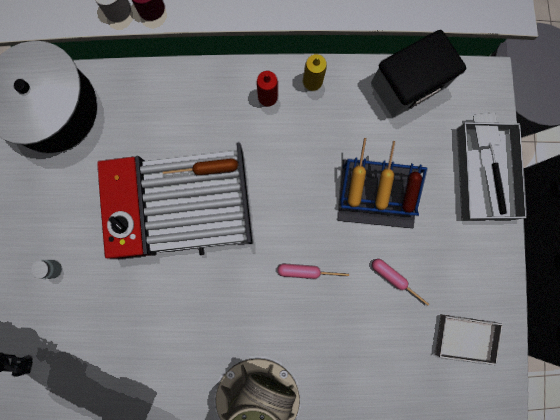

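Scene view: the rack is at about (170,250), with the sausage at (140,228) and golden corn dogs at (165,230) and (193,233). The grill is at (390,235) and the knob at (431,198). Top view: golden bodies at (357,186) and (386,188), sausage at (412,193), darker corn dog at (215,166), red box at (120,208), end plate at (245,195), knob at (120,224). The two pink ones are decoys.

```bash
cat > m.py <<'E'
from h import *
from scipy.optimize import least_squares
def seg(im,lo,hi,roi):
    h=cv2.cvtColor(im,cv2.COLOR_BGR2HSV); m=cv2.inRange(h,lo,hi)>0
    r=np.zeros_like(m); r[roi[1]:roi[3],roi[0]:roi[2]]=1; return m&r
def fitcap(Q,a0,c0,r=.017,hl=.0575-.017):
    # capsule fit: axis direction (yaw,pitch), centre
    def res(p):
        a=np.array([np.cos(p[3])*np.cos(p[4]),np.sin(p[3])*np.cos(p[4]),np.sin(p[4])])
        D=Q-p[:3]; t=np.clip(D@a,-hl,hl); return np.linalg.norm(D-t[:,None]*a,axis=1)-r
    s=least_squares(res,[*c0,*a0],loss="soft_l1",f_scale=.001); return s.x,np.sqrt(np.median(s.fun**2)),
E
python3 - <<'E'
from m import *
T=np.load("top0.npz"); S=np.load("scene0.npz")
gold=((12,110,90),(28,255,255))
for n,tr,sr in [("L",(335,160,370,212),(178,222,210,246)),("R",(371,160,403,212),(152,220,180,241))]:
    for tag,sets in [("top",[(T,tr)]),("scene",[(S,sr)]),("both",[(T,tr),(S,sr)])]:
        Q=[]
        for D,roi in sets:
            m=seg(D["im"],*gold,roi)&(D["d"]>0); P=D["P"][m]; P=P[(P[:,2]>.03)]
            Q.append(P)
        Q=np.vstack(Q); c0=np.median(Q,0)-[0,0,.01]
        # drop stick points coarse: by distance
        Q=Q[np.linalg.norm(Q-c0,axis=1)<.07]
        x,e=fitcap(Q,(0,.6),c0); print(n,tag,len(Q),x.round(4),e.round(4))
# done
brown=((3,110,40),(14,255,220))
for tag,sets in [("top",[(T,(185,155,240,178))]),("scene",[(S,(312,226,372,246))]),("both",[(T,(185,155,240,178)),(S,(312,226,372,246))])]:
    Q=np.vstack([D["P"][seg(D["im"],*brown,roi)&(D["d"]>0)] for D,roi in sets]); c0=np.median(Q,0)-[0,0,.01]
    Q=Q[(Q[:,2]>.11)]; x,e=fitcap(Q,(1.57,0),c0); print("done",tag,len(Q),x.round(4),e.round(4))
# grill
P=T["P"]; m=seg(T["im"],(0,120,60),(8,255,255),(80,140,160,270))|seg(T["im"],(172,120,60),(180,255,255),(80,140,160,270))
Q=P[m&(abs(P[...,2]-.115)<.01)]; print("boxz",np.median(Q[:,2]),cv2.minAreaRect((Q[:,:2]*1000).astype(np.float32)))
E
```

```text
L top 443 [ 0.5556 -0.259   0.085  -0.1164  0.5985] 0.0013
L scene 187 [ 0.5752 -0.2679  0.1013 -0.3474  0.6528] 0.0022
L both 635 [ 0.5551 -0.2602  0.0846 -0.137   0.6083] 0.0014
R top 439 [ 0.5471 -0.3313  0.0851 -0.1271  0.6196] 0.0013
R scene 204 [ 0.5614 -0.3368  0.0974 -0.2966  0.6535] 0.0021
R both 648 [ 0.5468 -0.3319  0.085  -0.1458  0.623 ] 0.0011
done top 526 [ 0.6043  0.097   0.121   1.6879 -0.0088] 0.0013
done scene 639 [ 0.6027  0.0944  0.1214  1.6708 -0.0022] 0.0008
done both 1165 [ 0.6032  0.0957  0.1211  1.6796 -0.0022] 0.0011
boxz 0.11597099069173733 ((506.45086669921875, 339.2706298828125), (249.23443603515625, 100.9581298828125), 5.492965221405029)
```

```bash
cat > plan.py <<'E'
import sys
from h import *
yr=-.117; yg=.10
G=np.array([.5219,.1853])
def gp(x,y,z): c,s=np.cos(yg),np.sin(yg); return np.array([G[0]+c*x-s*y,G[1]+s*x+c*y,z])
def Rt(yawy,tilt=0,ty=None):  # tool y at yaw yawy (level), tool z tilted outward
    y=np.array([np.cos(yawy),np.sin(yawy),0]); n=np.cross(y,[0,0,1])
    z=np.sin(tilt)*n-np.cos(tilt)*np.array([0,0,1]); return R.from_matrix(np.column_stack([np.cross(y,z),y,z]))
RACK=Rt(np.pi/2+yr,.6); GRILL=Rt(np.pi+yg)
def plan(wps,dmax=45,rmax=.15,start=None):
    """wps: (grip,pos,Rot[,hold rows]) -> prints rows"""
    s=get_state(); p=np.array(s["tcp_pos"]); q=q2R(s["orientation"])
    if start: p,q=start
    rows=[]
    for w in wps:
        p0,q0=p.copy(),q; rv=(q0.inv()*w[2]).as_rotvec()
        N=max(1,int(np.ceil(max(np.linalg.norm(w[1]-p0)*1000/dmax,np.linalg.norm(rv)/rmax))))
        for i in range(1,N+1):
            tp=p0+(w[1]-p0)*i/N; tq=q0*R.from_rotvec(rv*i/N)
            d=np.round(q.inv().apply(tp-p)*1000); t=np.round((q.inv()*tq).as_rotvec(),2)
            p=p+q.apply(d/1000); q=q*R.from_rotvec(t); rows.append([w[0],*d.astype(int).tolist(),*t.tolist()])
        for _ in range(w[3] if len(w)>3 else 0): rows.append([w[0],0,0,0,0,0,0])
    print("t",s["clock"],"pos",np.round(s["tcp_pos"],4),"gap",round(s["finger_gap"],4),"F",np.round(s["wrist_force"],1),"grip",round(s["grip_force"],1))
    for k in range(0,len(rows),8): print("[",", ".join(", ".join(f"{v:g}" for v in r) for r in rows[k:k+8]),"]")
    return p,q
E
python3 - <<'E'
from plan import *
T=np.load("top0.npz"); P=T["P"]
g=gp(0,155,0)
m=(abs(P[...,2]-.152)<.015)&(np.hypot(P[...,0]-g[0],P[...,1]-g[1])<.15)
Q=P[m]; print(len(Q),np.median(Q[:,2]),cv2.minAreaRect((Q[:,:2]*1000).astype(np.float32)),Q.mean(0))
m=(abs(P[...,2]-.132)<.005)&(np.hypot(P[...,0]-G[0],P[...,1]-G[1])<.3); l=(P[m][:,:2]-G)@np.array([[np.cos(yg),-np.sin(yg)],[np.sin(yg),np.cos(yg)]])
l=l[l[:,1]<-.13]; print("plate",l.shape,np.percentile(l[:,1],[2,50,98]).round(4),np.percentile(l[:,0],[2,50,98]).round(4))
cL=np.array([.5553,-.2595,.085]); z=RACK.as_matrix()[:,2]
plan([(.3,np.array([.44,.22,.33]),Rt(1.5,.2)),(.3,cL-.10*z,RACK)],dmax=52)
E
```

```text
0 nan ((0.0, 0.0), (0.0, 0.0), 0.0) [nan nan nan]
plate (462, 2) [-0.1654 -0.1596 -0.1332] [-0.1144  0.0261  0.1167]
t 0.7 pos [0.1599 0.5524 0.2042] gap 0.0855 F [ 0.8  0.  -0.2] grip 0.0
[ 0.3, -40, -27, -14, -0, -0.02, -0.02, 0.3, -40, -27, -13, -0, -0.02, -0.03, 0.3, -39, -29, -13, -0.01, -0.03, -0.02, 0.3, -39, -30, -11, 0, -0.02, -0.02, 0.3, -39, -30, -11, -0, -0.02, -0.03, 0.3, -38, -31, -10, -0, -0.02, -0.02, 0.3, -38, -33, -9, -0.01, -0.03, -0.02, 0.3, -37, -32, -8, 0, -0.02, -0.03 ]
[ 0.3, -36, -34, -8, -0, -0.02, -0.02, 0.3, -6, -47, 18, 0, -0.04, 0, 0.3, -5, -47, 18, 0, -0.04, 0.01, 0.3, -5, -46, 18, 0.01, -0.04, 0, 0.3, -4, -47, 19, -0, -0.04, 0.01, 0.3, -4, -46, 19, -0, -0.04, 0, 0.3, -3, -47, 19, 0, -0.04, 0.01, 0.3, -3, -46, 19, 0, -0.04, 0 ]
[ 0.3, -2, -47, 20, 0, -0.04, 0, 0.3, -1, -46, 19, 0.01, -0.04, 0.01, 0.3, -1, -46, 20, -0, -0.04, 0 ]
  return _methods._mean(a, axis=axis, dtype=dtype,
  ret = ret.dtype.type(ret / rcount)
<stdin>:5: RuntimeWarning: Mean of empty slice.
  ret = um.true_divide(
```

Emit:
arm_command:
  moves: [0.3,-40,-27,-14,0,-0.02,-0.02,0.3,-40,-27,-13,0,-0.02,-0.03,0.3,-39,-29,-13,-0.01,-0.03,-0.02,0.3,-39,-30,-11,0,-0.02,-0.02,0.3,-39,-30,-11,0,-0.02,-0.03,0.3,-38,-31,-10,0,-0.02,-0.02,0.3,-38,-33,-9,-0.01,-0.03,-0.02,0.3,-37,-32,-8,0,-0.02,-0.03]
  newtons: 40

```text
clock: 1.7
tcp_pos: [0.4099, 0.2558, 0.3165]
orientation: [0.091, 0.045, 0.995, -0.003]
wrist_force: [0.5, -0.0, 0.3]
finger_gap: 0.0558
grip_force: 0.0
```

Emit:
arm_command:
  moves: [0.3,-36,-34,-8,0,-0.02,-0.02,0.3,-6,-47,18,0,-0.04,0,0.3,-5,-47,18,0,-0.04,0.01,0.3,-5,-46,18,0.01,-0.04,0,0.3,-4,-47,19,0,-0.04,0.01,0.3,-4,-46,19,0,-0.04,0,0.3,-3,-47,19,0,-0.04,0.01,0.3,-3,-46,19,0,-0.04,0]

```text
clock: 2.7
tcp_pos: [0.4815, -0.1124, 0.2169]
orientation: [0.239, 0.05, 0.97, -0.013]
wrist_force: [1.1, -0.4, -0.7]
finger_gap: 0.0553
grip_force: 0.0
```

Emit:
arm_command:
  moves: [0.3,-2,-47,20,0,-0.04,0,0.3,-1,-46,19,0.01,-0.04,0.01,0.3,-1,-46,20,0,-0.04,0,0.3,0,0,0,0,0,0,0.3,0,0,0,0,0,0]

```text
clock: 3.32
tcp_pos: [0.499, -0.2524, 0.1676]
orientation: [0.295, 0.055, 0.954, -0.019]
wrist_force: [-0.1, 0.0, -0.2]
finger_gap: 0.0553
grip_force: 0.0
```

Run:
```python
from plan import *
s=get_state(); print(s["joint_pos"].round(2))
cL=np.array([.5553,-.2595,.085]); z=RACK.as_matrix()[:,2]
print((cL-.1*z).round(4), (q2R(s["orientation"]).inv()*RACK).as_rotvec().round(3))
plan([(.3,cL-.02*z,RACK)],dmax=30); plan([(.3,cL+.007*z,RACK)],dmax=30)
```

```text
[-0.84 -0.1  -0.7   0.49  0.38 -0.63]
[ 0.4992 -0.2529  0.1675] [-0.002 -0.     0.002]
t 3.325 pos [ 0.499  -0.2524  0.1676] gap 0.0553 F [-0.1  0.  -0.2] grip 0.0
[ 0.3, 0, 0, 27, -0, -0, 0, 0.3, 0, 0, 26, -0, -0, 0, 0.3, 0, 0, 27, -0, -0, 0 ]
t 3.325 pos [ 0.499  -0.2524  0.1676] gap 0.0553 F [-0.1  0.  -0.2] grip 0.0
[ 0.3, 0, 0, 27, -0, -0, 0, 0.3, 0, 0, 27, -0, -0, 0, 0.3, 0, 0, 26, -0, -0, 0, 0.3, 0, 0, 27, -0, -0, 0 ]
```

Emit:
arm_command:
  moves: [0.3,0,0,27,0,0,0,0.3,0,0,27,0,0,0,0.3,0,0,26,0,0,0,0.3,0,0,27,0,0,0,0.3,0,0,0,0,0,0,-0.5,0,0,0,0,0,0,-0.5,0,0,0,0,0,0,-0.5,0,0,0,0,0,0]

```text
clock: 4.32
tcp_pos: [0.5596, -0.2603, 0.0807]
orientation: [0.296, 0.055, 0.953, -0.02]
wrist_force: [0.8, -0.4, -0.8]
finger_gap: 0.0213
grip_force: 0.0
```

Run:
```python
from plan import *
s=get_state(); p=np.array(s["tcp_pos"]);z=RACK.as_matrix()[:,2]
print(s["joint_pos"].round(2))
a=p+np.array([-.02,0,.14]); m=gp(0,-.093,.2)
plan([(-.5,a,RACK),(-.5,gp(-.02,-.14,.24),Rt(np.pi/2+yr+1.0,.2)),(-.5,m,GRILL)],dmax=48,rmax=.15)
```

```text
[-0.74  0.12 -0.75  0.2   0.34 -0.54]
t 4.325 pos [ 0.5596 -0.2603  0.0807] gap 0.0213 F [ 0.8 -0.4 -0.8] grip 0.0
[ -0.5, -21, -1, -42, -0, 0, 0, -0.5, -21, -1, -42, -0, 0, 0, -0.5, -21, -1, -43, -0, 0, 0, -0.5, 5, 37, -6, -0.05, 0.05, -0.12, -0.5, 0, 38, -5, -0.05, 0.04, -0.11, -0.5, -4, 38, -2, -0.05, 0.05, -0.12, -0.5, -8, 38, -1, -0.05, 0.04, -0.11, -0.5, -12, 36, 1, -0.05, 0.05, -0.12 ]
[ -0.5, -17, 34, 2, -0.05, 0.04, -0.11, -0.5, -20, 33, 2, -0.05, 0.05, -0.12, -0.5, -24, 29, 3, -0.05, 0.05, -0.11, -0.5, -6, 3, 8, -0.01, 0.03, -0.13, -0.5, -8, 2, 8, -0.01, 0.03, -0.13, -0.5, -7, 2, 8, -0.02, 0.03, -0.13, -0.5, -8, 0, 7, -0.01, 0.03, -0.14, -0.5, -8, -1, 8, -0.01, 0.04, -0.13 ]
[ -0.5, -8, -3, 7, -0.02, 0.03, -0.13 ]
```

Run:
```python
from m import *
im,d=read_camera("scene"); a=cv2.resize(im[190:300,90:250],None,fx=3.5,fy=3.5,interpolation=cv2.INTER_CUBIC)
im2,d2=read_camera("top"); b=cv2.resize(im2[120:240,320:440],None,fx=3.2,fy=3.2,interpolation=cv2.INTER_CUBIC)
cv2.imwrite("pics/miss_s.png",a); cv2.imwrite("pics/miss_t.png",b); np.savez("t1.npz",im=im2,d=d2,P=cloud("top",d2)); np.savez("s1.npz",im=im,d=d,P=cloud("scene",d))
```

```text
(no output)
```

View pics/miss_s.png

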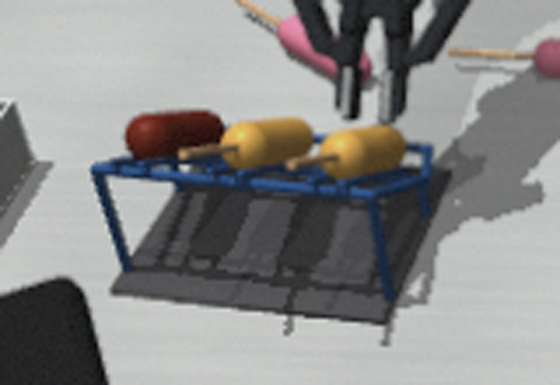

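View pics/miss_t.png

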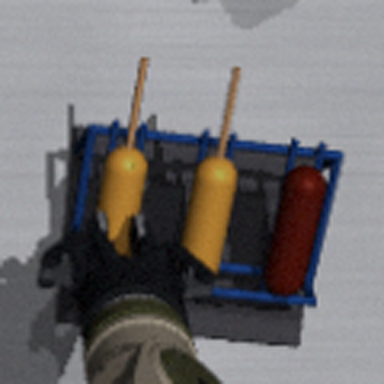

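Both views show the fingers shut above and robot-side of the left golden dog, around (370,115) in the scene crop. The dog itself has not moved, so the tips are higher than I assumed. I'll measure where they are.

Run:
```python
from plan import *
s=get_state(); p=np.array(s["tcp_pos"]); q=q2R(s["orientation"])
for n in ["s1","t1"]:
    D=np.load(n+".npz"); L=q.inv().apply((D["P"]-p).reshape(-1,3))*1000; ok=(D["d"].ravel()>0)
    v=cv2.cvtColor(D["im"],cv2.COLOR_BGR2HSV).reshape(-1,3)
    m=ok&(abs(L[:,0])<25)&(abs(L[:,1])<60)&(L[:,2]>-60)&(L[:,2]<30)&(v[:,1]<110)
    Q=L[m]
    for lo in range(-60,30,5):
        k=Q[(Q[:,2]>=lo)&(Q[:,2]<lo+5)]
        if len(k): print(n,lo,len(k),k.min(0).round(),k.max(0).round(),np.sort(k[:,1]).round()[::max(1,len(k)//8)])
m=None
from m import *
T=np.load("t1.npz")
Q=T["P"][seg(T["im"],(12,110,90),(28,255,255),(335,160,370,212))&(T["d"]>0)]; print(len(Q)); L=q.inv().apply(Q-p)*1000
L=L[L[:,2]<40]; print("corn surface in tool: z pct",np.percentile(L[:,2],[1,5,50,95]).round(1),"x",np.percentile(L[:,0],[1,99]).round(1),"y",np.percentile(L[:,1],[1,99]).round(1))
```

```text
s1 -60 28 [-14. -24. -59.] [  5.  23. -55.] [-24. -18. -14. -12. -12.  11.  15.  18.  22.  23.]
s1 -55 30 [-14. -24. -55.] [ 10.  23. -50.] [-24. -19. -14. -13. -12.  10.  14.  16.  20.  22.]
s1 -50 30 [-15. -24. -50.] [  9.  23. -45.] [-24. -18. -14. -13. -13.  11.  15.  16.  21.  23.]
s1 -45 30 [-15. -23. -45.] [ 10.  23. -40.] [-23. -19. -16. -13. -12.  11.  14.  16.  22.  22.]
s1 -40 27 [-14. -22. -39.] [ 10.  22. -35.] [-22. -17. -13. -12. -12.  13.  15.  18.  21.]
s1 -35 21 [-11. -19. -33.] [ 11.  16. -30.] [-19. -15. -14. -13. -13. -12.  10.  13.  14.  15.  16.]
s1 -30 2 [-22.  -3. -25.] [-18.  -2. -25.] [-3. -2.]
s1 -25 5 [-23.  -5. -25.] [  6.   1. -24.] [-5. -1. -0.  0.  1.]
s1 5 13 [-24. -60.   6.] [17. 11.  8.] [-60. -60.   5.   7.   8.   8.   9.   9.   9.  10.  10.  10.  11.]
t1 -60 10 [-12. -19. -59.] [  2.  26. -55.] [-19. -16. -13. -11.  -8.  -7.  14.  17.  19.  26.]
t1 -55 13 [-13. -14. -55.] [ -2.  28. -50.] [-14. -14. -11.  -8.  14.  16.  19.  19.  21.  24.  26.  27.  28.]
t1 -50 12 [-14. -20. -49.] [ -4.  28. -45.] [-20. -17. -17. -14.  -9.  -8.  16.  16.  20.  23.  25.  28.]
t1 -45 10 [-13. -20. -44.] [ -4.  27. -41.] [-20. -12. -12.  -8.  18.  20.  20.  23.  25.  27.]
t1 -40 9 [-13. -18. -40.] [ -6.  27. -35.] [-18. -10. -10.  15.  18.  20.  22.  25.  27.]
t1 -35 1 [-11. -13. -33.] [-11. -13. -33.] [-13.]
t1 -30 1 [-11.  20. -28.] [-11.  20. -28.] [20.]
t1 -10 1 [ 19. -54.  -7.] [ 19. -54.  -7.] [-54.]
t1 0 1 [  9. -56.   1.] [  9. -56.   1.] [-56.]
t1 5 1 [ -1. -58.  10.] [ -1. -58.  10.] [-58.]
t1 15 3 [-16.  33.  15.] [18. 34. 19.] [33. 33. 34.]
309
corn surface in tool: z pct [-27.5 -25.5 -20.3  -9.1] x [-67.5  23.1] y [-14.8  14.3]
```

Run:
```python
from plan import *
D=np.load("scene0.npz"); p=np.array([.16,.552,.204]); P=D["P"]; L=(P-p)*1000
m=(D["d"]>0)&(np.hypot(L[...,0],L[...,1])<75)&(P[...,2]>.1); Q=L[m]
h=np.histogram(Q[:,2],bins=np.arange(-100,140,10)); print(list(zip(h[1].astype(int),h[0])))
s=get_state(); print(s["tcp_pos"],s["joint_pos"])
```

```text
[(np.int64(-100), np.int64(0)), (np.int64(-90), np.int64(0)), (np.int64(-80), np.int64(0)), (np.int64(-70), np.int64(0)), (np.int64(-60), np.int64(0)), (np.int64(-50), np.int64(0)), (np.int64(-40), np.int64(0)), (np.int64(-30), np.int64(0)), (np.int64(-20), np.int64(0)), (np.int64(-10), np.int64(0)), (np.int64(0), np.int64(0)), (np.int64(10), np.int64(0)), (np.int64(20), np.int64(0)), (np.int64(30), np.int64(0)), (np.int64(40), np.int64(25)), (np.int64(50), np.int64(41)), (np.int64(60), np.int64(39)), (np.int64(70), np.int64(37)), (np.int64(80), np.int64(62)), (np.int64(90), np.int64(103)), (np.int64(100), np.int64(134)), (np.int64(110), np.int64(130)), (np.int64(120), np.int64(146))]
[ 0.55947557 -0.26028489  0.08027817] [-0.74495718  0.11686818 -0.74710278  0.19776957  0.33600987 -0.54174867]
```

The reported TCP is about 30 mm beyond the real fingertips, and the start picture agrees (fully open tips at +43 mm, which is 30 + 13). I'll correct for that by opening, advancing 30 mm more and closing.

Emit:
arm_command:
  moves: [0.3,0,0,0,0,0,0,0.3,0,0,0,0,0,0,0.3,0,0,15,0,0,0,0.3,0,0,15,0,0,0,0.3,0,0,0,0,0,0,-0.6,0,0,0,0,0,0,-0.6,0,0,0,0,0,0,-0.6,0,0,0,0,0,0]

```text
clock: 5.42
tcp_pos: [0.5757, -0.2642, 0.0552]
orientation: [0.295, 0.056, 0.954, -0.021]
wrist_force: [-4.2, -5.8, 0.5]
finger_gap: 0.0326
grip_force: 39.4
```

Run:
```python
from plan import *
s=get_state(); p=np.array(s["tcp_pos"]);z=RACK.as_matrix()[:,2]
cL=np.array([.5553,-.2595,.085]); print(((p-cL)@RACK.as_matrix()*1000).round(1))
a=p+np.array([-.02,0,.14]); m=gp(0,-.093,.15)
print(s["joint_pos"].round(2))
plan([(-.6,a,RACK),(-.6,gp(-.02,-.14,.20),Rt(np.pi/2+yr+1.0,.2)),(-.6,m,GRILL)],dmax=48,rmax=.15)
```

```text
[-0.3 -2.3 36.3]
[-0.72  0.18 -0.75  0.12  0.32 -0.52]
t 5.425 pos [ 0.5757 -0.2642  0.0552] gap 0.0326 F [-4.2 -5.8  0.5] grip 39.4
[ -0.6, -21, -1, -42, -0, 0, 0, -0.6, -21, -1, -42, -0, 0, 0, -0.6, -21, -1, -43, -0.01, 0, 0, -0.6, 7, 38, -6, -0.05, 0.05, -0.12, -0.6, 3, 38, -3, -0.05, 0.04, -0.11, -0.6, -1, 39, -2, -0.05, 0.05, -0.12, -0.6, -5, 38, 1, -0.04, 0.04, -0.11, -0.6, -10, 38, 1, -0.05, 0.05, -0.12 ]
[ -0.6, -15, 36, 3, -0.05, 0.04, -0.11, -0.6, -18, 34, 3, -0.05, 0.05, -0.12, -0.6, -23, 31, 5, -0.05, 0.05, -0.11, -0.6, -6, 3, 10, -0.01, 0.03, -0.13, -0.6, -7, 3, 9, -0.02, 0.03, -0.13, -0.6, -7, 1, 10, -0.01, 0.03, -0.13, -0.6, -7, 0, 9, -0.01, 0.03, -0.14, -0.6, -8, -1, 8, -0.02, 0.04, -0.13 ]
[ -0.6, -8, -2, 9, -0.01, 0.03, -0.13 ]
```

Emit:
arm_command:
  moves: [-0.6,-21,-1,-42,0,0,0,-0.6,-21,-1,-42,0,0,0,-0.6,-21,-1,-43,-0.01,0,0,-0.6,7,38,-6,-0.05,0.05,-0.12,-0.6,3,38,-3,-0.05,0.04,-0.11,-0.6,-1,39,-2,-0.05,0.05,-0.12,-0.6,-5,38,1,-0.04,0.04,-0.11,-0.6,-10,38,1,-0.05,0.05,-0.12]

```text
clock: 6.42
tcp_pos: [0.5297, -0.0689, 0.1986]
orientation: [0.174, -0.256, 0.951, 0.021]
wrist_force: [0.2, -0.6, -1.5]
finger_gap: 0.0324
grip_force: 40.5
```

Emit:
arm_command:
  moves: [-0.6,-15,36,3,-0.05,0.04,-0.11,-0.6,-18,34,3,-0.05,0.05,-0.12,-0.6,-23,31,5,-0.05,0.05,-0.11,-0.6,-6,3,10,-0.01,0.03,-0.13,-0.6,-7,3,9,-0.02,0.03,-0.13,-0.6,-7,1,10,-0.01,0.03,-0.13,-0.6,-7,0,9,-0.01,0.03,-0.14,-0.6,-8,-1,8,-0.02,0.04,-0.13]

```text
clock: 7.42
tcp_pos: [0.528, 0.0862, 0.1593]
orientation: [0.013, -0.699, 0.715, 0.008]
wrist_force: [0.3, -0.0, -1.4]
finger_gap: 0.0326
grip_force: 40.4
```

Emit:
arm_command:
  moves: [-0.6,-8,-2,9,-0.01,0.03,-0.13,-0.6,0,0,0,0,0,0,-0.6,0,0,0,0,0,0]

```text
clock: 7.8
tcp_pos: [0.5302, 0.0941, 0.1509]
orientation: [0.0, 0.742, -0.67, -0.0]
wrist_force: [0.2, -1.4, -0.5]
finger_gap: 0.0328
grip_force: 40.4
```

```bash
cat > look.py <<'E'
import sys
from plan import *
from m import seg,fitcap
# usage: look.py tag ; measures golden bodies near the grill in the grill frame
im,d=read_camera("scene"); P=cloud("scene",d); im2,d2=read_camera("top"); P2=cloud("top",d2)
c,s_=np.cos(yg),np.sin(yg); M=np.array([[c,-s_],[s_,c]])
for nm,I,D,PP in [("scene",im,d,P),("top",im2,d2,P2)]:
    m=seg(I,(12,110,70),(28,255,255),(0,0,560,420))&(D>0); Q=PP[m]; l=np.column_stack([(Q[:,:2]-G)@M,Q[:,2]])
    l=l[(l[:,2]>.105)&(l[:,1]>-.2)&(l[:,1]<.1)&(abs(l[:,0])<.12)]
    for lo,hi in ([(-.115,-.037),(-.034,.037)] if len(sys.argv)<3 else [(-.115,.06)]):
        k=l[(l[:,0]>lo)&(l[:,0]<hi)]
        k=k[k[:,1]<-.02]
        if len(k)<30: continue
        x,e=fitcap(k,(1.57,0),np.median(k,0)-[0,0,.01]); a=np.array([np.cos(x[3])*np.cos(x[4]),np.sin(x[3])*np.cos(x[4])])
        print(nm,len(k),"c",(x[:3]*1000).round(1),"yaw,pitch",(x[3]-np.pi/2).round(3),x[4].round(3),"nose y",((x[1]-.0575*a[1])*1000).round(1),"e",e.round(4))
cv2.imwrite(f"pics/{sys.argv[1]}.png",np.vstack([cv2.resize(im[150:300,270:490],(792,540))]))
E
python3 look.py carry1 all
python3 - <<'E'
from plan import *
s=get_state(); p=np.array(s["tcp_pos"])
print(s["joint_pos"].round(2)); m=gp(0,-.093,.086)
print((q2R(s["orientation"]).inv()*GRILL).as_rotvec().round(3),((p-m)*1000).round(1))
plan([(-.6,m,GRILL)],dmax=20)
E
```

```text
scene 444 c [ -2.1 -91.8 188.8] yaw,pitch 0.007 -0.015 nose y -149.3 e 0.0009
top 193 c [  5.8 -96.5 204.2] yaw,pitch -0.175 0.479 nose y -146.8 e 0.0018
[ 0.03  0.26 -0.15  1.16  0.   -1.65]
[0.    0.    0.002] [-0.8  1.1 65.2]
t 7.9 pos [0.5304 0.0938 0.1512] gap 0.0324 F [-0.4 -0.3 -1.6] grip 40.4
[ -0.6, 0, 0, 16, 0, 0, 0, -0.6, 1, 0, 17, 0, 0, 0, -0.6, 0, -1, 16, 0, 0, 0, -0.6, 0, 0, 16, 0, 0, 0 ]
```

Emit:
arm_command:
  moves: [-0.6,0,0,17,0,0,0,-0.6,0,-1,17,0,0,0,-0.6,0,0,17,0,0,0,-0.6,0,0,16,0,0,0,-0.6,3,0,0,0,0,0,-0.6,3,0,0,0,0,0,-0.6,1,0,0,0,0,0]
  newtons: 20

```text
clock: 8.78
tcp_pos: [0.5321, 0.0871, 0.0839]
orientation: [0.0, 0.743, -0.67, -0.0]
wrist_force: [-0.3, -0.7, -1.0]
finger_gap: 0.0324
grip_force: 41.4
```

```bash
python3 look.py place1 all
python3 - <<'E'
from plan import *
plan([])
E
```

```text
scene 416 c [ -0.9 -99.8 122.7] yaw,pitch -0.006 -0.002 nose y -157.3 e 0.0009
top 171 c [   4.5 -109.6  150.6] yaw,pitch -0.105 0.873 nose y -146.4 e 0.003
t 8.875 pos [0.532  0.0872 0.0838] gap 0.0326 F [ 1.2  0.1 -1. ] grip 41.4
```

View pics/place1.png

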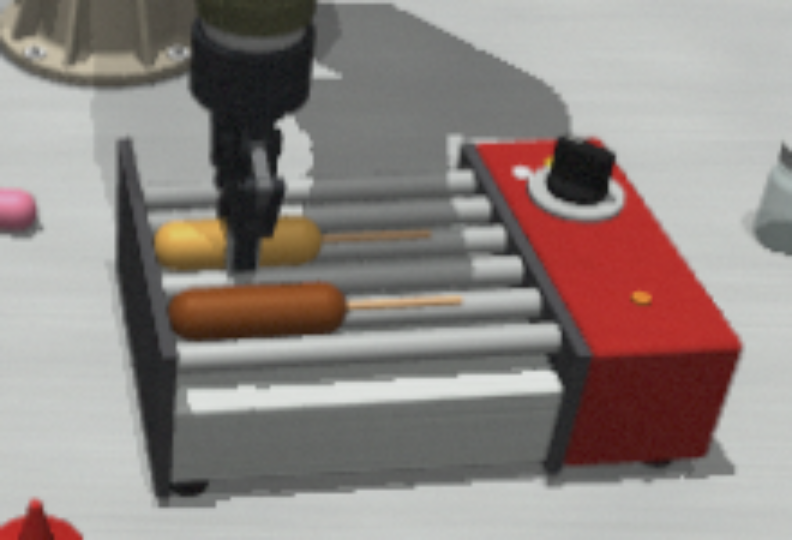

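The golden dog is in the middle groove at crop (240,240), level, stick towards the red box. Its nose is at or almost at the dark plate (155,245). I'll nudge it further and feel for contact.

Emit:
arm_command:
  moves: [-0.6,1,0,1,0,0,0,-0.6,1,0,0,0,0,0,-0.6,1,0,0,0,0,0,-0.6,0,0,0,0,0,0]
  newtons: 20

```text
clock: 9.38
tcp_pos: [0.5321, 0.0863, 0.0827]
orientation: [-0.001, 0.743, -0.669, -0.002]
wrist_force: [-0.2, 7.1, 0.0]
finger_gap: 0.0327
grip_force: 41.5
```

Emit:
arm_command:
  moves: [0.3,0,0,0,0,0,0,0.3,0,0,0,0,0,0,0.3,0,0,0,0,0,0,0.3,0,0,-20,0,0,0,0.3,0,0,-40,0,0,0,0.3,0,0,-40,0,0,0,0.3,0,0,-20,0,0,0,0.3,0,0,0,0,0,0]
  newtons: 40

```text
clock: 10.38
tcp_pos: [0.5336, 0.0843, 0.2044]
orientation: [-0.001, 0.743, -0.669, 0.001]
wrist_force: [-0.3, -0.2, -1.2]
finger_gap: 0.0555
grip_force: 0.0
```

```bash
python3 look.py rel1
python3 - <<'E'
from m import *
im,d=read_camera("top"); P=cloud("top",d)
m=seg(im,(12,110,90),(28,255,255),(371,160,403,212))&(d>0); Q=P[m]; Q=Q[Q[:,2]>.03]; c0=np.median(Q,0)-[0,0,.01]; Q=Q[np.linalg.norm(Q-c0,axis=1)<.07]
print(fitcap(Q,(0,.6),c0))
from plan import *
c=np.array([.5471,-.3317,.085]); z=RACK.as_matrix()[:,2]
plan([(.3,np.array([.50,-.12,.215]),Rt(np.pi/2+yr+.6,.3)),(.3,c-.06*z,RACK),(.3,c+.037*z,RACK)],dmax=48)
E
```

```text
scene 566 c [  -0.7 -100.   121.7] yaw,pitch 0.003 -0.001 nose y -157.5 e 0.0008
top 261 c [  1.1 -97.4 121.2] yaw,pitch 0.013 0.004 nose y -154.8 e 0.0014
(array([ 0.5470742 , -0.33190467,  0.08507836, -0.1457132 ,  0.6120209 ]), np.float64(0.0014291139738921064))
t 10.525 pos [0.5317 0.0844 0.2013] gap 0.0555 F [-0.2  0.4  0.1] grip 0.0
[ 0.3, 22, 6, -2, 0.02, -0.03, 0.13, 0.3, 23, 3, -2, 0.02, -0.03, 0.13, 0.3, 23, 0, -3, 0.02, -0.03, 0.13, 0.3, 22, -3, -3, 0.02, -0.03, 0.14, 0.3, 22, -7, -5, 0.02, -0.03, 0.13, 0.3, 21, -9, -4, 0.02, -0.03, 0.13, 0.3, 19, -12, -5, 0.02, -0.03, 0.13, 0.3, 17, -14, -6, 0.02, -0.03, 0.13 ]
[ 0.3, 15, -17, -5, 0.02, -0.03, 0.13, 0.3, 21, -38, 10, 0.05, -0.06, 0.11, 0.3, 17, -40, 11, 0.06, -0.06, 0.11, 0.3, 14, -40, 13, 0.05, -0.05, 0.11, 0.3, 10, -41, 13, 0.05, -0.06, 0.1, 0.3, 6, -42, 16, 0.06, -0.06, 0.11, 0.3, 0, 0, 32, -0, 0, 0, 0.3, 0, 1, 33, -0, 0, 0 ]
[ 0.3, 0, 0, 32, -0, 0, 0 ]
```

The middle corn dog is placed: across 0, height 0.121, nose at -155 to -157 mm. Next is the second one.

Emit:
arm_command:
  moves: [0.3,22,6,-2,0.02,-0.03,0.13,0.3,23,3,-2,0.02,-0.03,0.13,0.3,23,0,-3,0.02,-0.03,0.13,0.3,22,-3,-3,0.02,-0.03,0.14,0.3,22,-7,-5,0.02,-0.03,0.13,0.3,21,-9,-4,0.02,-0.03,0.13,0.3,19,-12,-5,0.02,-0.03,0.13,0.3,17,-14,-6,0.02,-0.03,0.13]

```text
clock: 11.52
tcp_pos: [0.5029, -0.0977, 0.2134]
orientation: [0.132, -0.299, 0.945, 0.035]
wrist_force: [0.2, 0.2, 0.1]
finger_gap: 0.0557
grip_force: 0.0
```

Emit:
arm_command:
  moves: [0.3,15,-17,-5,0.02,-0.03,0.13,0.3,21,-38,10,0.05,-0.06,0.11,0.3,17,-40,11,0.06,-0.06,0.11,0.3,14,-40,13,0.05,-0.05,0.11,0.3,10,-41,13,0.05,-0.06,0.1,0.3,6,-42,16,0.06,-0.06,0.11,0.3,0,0,0,0,0,0,0.3,0,0,0,0,0,0]

```text
clock: 12.52
tcp_pos: [0.5141, -0.327, 0.1348]
orientation: [0.295, 0.055, 0.954, -0.018]
wrist_force: [0.2, -0.5, 0.7]
finger_gap: 0.0554
grip_force: 0.0
```

Run:
```python
from plan import *
c=np.array([.5471,-.3317,.085]); z=RACK.as_matrix()[:,2]
s=get_state(); print((q2R(s["orientation"]).inv()*RACK).as_rotvec().round(3),s["joint_pos"].round(2), RACK.inv().apply(s["tcp_pos"]-(c-.06*z)).round(4))
plan([(.3,c+.037*z,RACK)],dmax=27)
```

```text
[-0.002  0.001  0.002] [-0.92  0.06 -0.63  0.43  0.42 -0.71] [-0.0006  0.0008  0.0001]
t 12.525 pos [ 0.5141 -0.327   0.1348] gap 0.0554 F [ 0.2 -0.5  0.7] grip 0.0
[ 0.3, 0, 0, 24, -0, 0, 0, 0.3, 0, 0, 24, -0, 0, 0, 0.3, 0, 0, 25, -0, 0, 0, 0.3, 1, -1, 24, -0, 0, 0 ]
```

Emit:
arm_command:
  moves: [0.3,0,-1,24,0,0,0,0.3,0,-1,24,0,0,0,0.3,0,0,25,0,0,0,0.3,0,0,24,0,0,0,0.3,0,0,0,0,0,0,-0.6,0,0,0,0,0,0,-0.6,0,0,0,0,0,0,-0.6,0,0,0,0,0,0]
  newtons: 40

```text
clock: 13.52
tcp_pos: [0.5693, -0.3364, 0.0572]
orientation: [0.297, 0.055, 0.953, -0.019]
wrist_force: [-2.7, 3.9, 6.0]
finger_gap: 0.0325
grip_force: 39.9
```

Run:
```python
from plan import *
s=get_state(); p=np.array(s["tcp_pos"]);z=RACK.as_matrix()[:,2]
a=p+np.array([-.02,0,.15]); m=gp(-.072,-.093,.15)
plan([(-.6,a,RACK),(-.6,np.array([.50,-.07,.20]),Rt(np.pi/2+yr+.8,.25)),(-.6,m,GRILL)],dmax=48,rmax=.15)
```

```text
t 13.525 pos [ 0.5693 -0.3364  0.0572] gap 0.0325 F [-2.7  3.9  6. ] grip 39.9
[ -0.6, -17, -1, -34, -0, 0, 0, -0.6, -17, 0, -33, -0, 0, 0, -0.6, -18, -1, -34, -0, 0, 0, -0.6, -17, -1, -34, -0, 0, 0, -0.6, 12, 43, -7, -0.06, 0.06, -0.12, -0.6, 6, 45, -3, -0.05, 0.05, -0.12, -0.6, 1, 45, -1, -0.06, 0.06, -0.12, -0.6, -4, 45, 1, -0.05, 0.05, -0.13 ]
[ -0.6, -10, 44, 4, -0.06, 0.06, -0.12, -0.6, -15, 42, 5, -0.06, 0.05, -0.12, -0.6, -7, 21, 9, -0.02, 0.03, -0.14, -0.6, -11, 19, 10, -0.02, 0.04, -0.14, -0.6, -14, 18, 9, -0.01, 0.03, -0.14, -0.6, -16, 15, 9, -0.02, 0.03, -0.14, -0.6, -18, 13, 9, -0.02, 0.04, -0.14, -0.6, -20, 10, 9, -0.02, 0.03, -0.14 ]
[ -0.6, -22, 6, 8, -0.01, 0.04, -0.14 ]
```

Emit:
arm_command:
  moves: [-0.6,-17,-1,-34,0,0,0,-0.6,-17,0,-33,0,0,0,-0.6,-18,-1,-34,0,0,0,-0.6,-17,-1,-34,0,0,0,-0.6,12,43,-7,-0.06,0.06,-0.12,-0.6,6,45,-3,-0.05,0.05,-0.12,-0.6,1,45,-1,-0.06,0.06,-0.12,-0.6,-4,45,1,-0.05,0.05,-0.13]

```text
clock: 14.52
tcp_pos: [0.5162, -0.1586, 0.2022]
orientation: [0.182, -0.209, 0.961, 0.02]
wrist_force: [-0.5, -0.6, -0.6]
finger_gap: 0.0327
grip_force: 41.1
```

Emit:
arm_command:
  moves: [-0.6,-10,44,4,-0.06,0.06,-0.12,-0.6,-15,42,5,-0.06,0.05,-0.12,-0.6,-7,21,9,-0.02,0.03,-0.14,-0.6,-11,19,10,-0.02,0.04,-0.14,-0.6,-14,18,9,-0.01,0.03,-0.14,-0.6,-16,15,9,-0.02,0.03,-0.14,-0.6,-18,13,9,-0.02,0.04,-0.14,-0.6,-20,10,9,-0.02,0.03,-0.14]

```text
clock: 15.52
tcp_pos: [0.4653, 0.063, 0.1559]
orientation: [0.016, -0.694, 0.72, 0.009]
wrist_force: [-0.3, 0.6, -1.0]
finger_gap: 0.0328
grip_force: 41.1
```

Emit:
arm_command:
  moves: [-0.6,-22,6,8,-0.01,0.04,-0.14,-0.6,0,0,0,0,0,0,-0.6,0,0,0,0,0,0]

```text
clock: 15.9
tcp_pos: [0.4604, 0.0849, 0.1488]
orientation: [0.001, 0.741, -0.672, 0.002]
wrist_force: [0.1, -1.2, 0.2]
finger_gap: 0.0323
grip_force: 41.0
```

```bash
python3 look.py carry2
python3 - <<'E'
from plan import *
s=get_state(); p=np.array(s["tcp_pos"]); m=gp(-.072,-.093,.085)
print(s["joint_pos"].round(2),(q2R(s["orientation"]).inv()*GRILL).as_rotvec().round(3))
plan([(-.6,m,GRILL)],dmax=18)
E
```

```text
scene 408 c [-72.2 -97.6 185.4] yaw,pitch -0.016 -0.028 nose y -155.0 e 0.001
scene 572 c [ -0.8 -99.8 121.5] yaw,pitch 0.006 -0.001 nose y -157.3 e 0.0009
top 208 c [ -75.1 -132.6  253. ] yaw,pitch -0.025 1.526 nose y -135.2 e 0.004
top 249 c [  1.7 -97.7 120.5] yaw,pitch -0.009 -0.018 nose y -155.2 e 0.0013
[ 0.01  0.13 -0.32  1.11 -0.   -1.66] [-0.002 -0.004 -0.004]
t 16.0 pos [0.4606 0.0845 0.149 ] gap 0.0328 F [-0.4 -0.5 -0.9] grip 41.0
[ -0.6, 0, 0, 16, -0, -0, -0, -0.6, -1, 1, 16, -0, -0, -0, -0.6, 0, 0, 16, -0, -0, -0, -0.6, 0, 0, 16, -0, -0, -0 ]
```

Emit:
arm_command:
  moves: [-0.6,-3,0,13,0,0,0,-0.6,0,0,17,0,0,0,-0.6,0,0,17,0,0,0,-0.6,0,0,17,0,0,0,-0.6,3,0,0,0,0,0,-0.6,2,0,0,0,0,0,-0.6,0,0,0,0,0,0]
  newtons: 20

```text
clock: 16.88
tcp_pos: [0.4604, 0.0827, 0.0844]
orientation: [0.001, 0.741, -0.672, 0.002]
wrist_force: [-0.2, 0.5, -0.8]
finger_gap: 0.0323
grip_force: 42.6
```

Emit:
arm_command:
  moves: [-0.6,1,0,0,0,0,0,-0.6,1,0,0,0,0,0,-0.6,0,0,0,0,0,0]

```text
clock: 17.25
tcp_pos: [0.4604, 0.0822, 0.0846]
orientation: [-0.0, 0.741, -0.671, 0.001]
wrist_force: [-0.7, 5.4, -1.2]
finger_gap: 0.0327
grip_force: 42.6
```

```bash
python3 look.py place2
python3 - <<'E'
from plan import *
plan([])
E
```

```text
scene 377 c [ -72.7 -100.2  123.2] yaw,pitch 0.008 0.003 nose y -157.7 e 0.001
scene 570 c [ -0.7 -99.9 121.5] yaw,pitch 0.0 0.0 nose y -157.4 e 0.0009
top 182 c [ -75.5 -135.8  189. ] yaw,pitch -0.166 1.525 nose y -138.4 e 0.0039
top 171 c [  1.8 -97.1 120.8] yaw,pitch 0.004 -0.011 nose y -154.6 e 0.0012
t 17.35 pos [0.4604 0.0822 0.0846] gap 0.0324 F [-0.5  4.7 -0.8] grip 42.6
```

The nose is touching the plate. I'll lower 1 mm, release and rise.

Emit:
arm_command:
  moves: [-0.6,0,0,1,0,0,0,0.3,0,0,0,0,0,0,0.3,0,0,0,0,0,0,0.3,0,0,-20,0,0,0,0.3,0,0,-40,0,0,0,0.3,0,0,-40,0,0,0,0.3,-30,0,-30,0,0,0,0.3,0,0,0,0,0,0]

```text
clock: 18.35
tcp_pos: [0.4592, 0.1122, 0.216]
orientation: [-0.001, 0.742, -0.671, 0.004]
wrist_force: [0.4, 0.5, -0.5]
finger_gap: 0.0556
grip_force: 0.0
```

```bash
python3 look.py rel2
python3 - <<'E'
from plan import *
im,d=read_camera("top"); cv2.imwrite("pics/knob.png",cv2.resize(im[190:260,85:165],(640,560),interpolation=cv2.INTER_CUBIC))
P=cloud("top",d); im2,d2=read_camera("scene"); P2=cloud("scene",d2)
c,s_=np.cos(yg),np.sin(yg); M=np.array([[c,-s_],[s_,c]])
for n,p,dd,I in [("top",P,d,im),("scene",P2,d2,im2)]:
    l=np.dstack([(p[...,:2]-G)@M,p[...,2]])
    m=(dd>0)&(l[...,2]>.125)&(l[...,2]<.165)&(l[...,1]>.1)&(l[...,1]<.21)&(abs(l[...,0])<.13)
    Q=l[m]; print(n,len(Q))
    for lo in np.arange(.12,.165,.005):
        k=Q[(Q[:,2]>=lo)&(Q[:,2]<lo+.005)]
        if len(k)>4: print(lo.round(3),len(k),k.mean(0).round(4),np.array(cv2.minAreaRect((k[:,:2]*1000).astype(np.float32))[1]).round(),cv2.minAreaRect((k[:,:2]*1000).astype(np.float32)))
E
```

```text
scene 495 c [ -72.8 -100.2  121.6] yaw,pitch 0.0 -0.012 nose y -157.6 e 0.0009
scene 557 c [  -0.8 -100.3  121.5] yaw,pitch -0.005 -0.005 nose y -157.8 e 0.0009
top 469 c [-70.4 -97.3 121.2] yaw,pitch -0.006 -0.002 nose y -154.8 e 0.0013
top 500 c [  2.  -97.4 121.3] yaw,pitch -0.013 0.004 nose y -154.9 e 0.0012
top 73
0.125 16 [-0.0525  0.1737  0.1275] [13. 49.] ((-44.884273529052734, 173.1582794189453), (13.431947708129883, 49.134849548339844), 73.22174835205078)
0.13 12 [-0.0505  0.1722  0.1317] [22.  6.] ((-50.54580307006836, 171.927490234375), (21.691913604736328, 5.624305248260498), 23.76094627380371)
0.155 18 [-0.0369  0.1627  0.1579] [20. 13.] ((-37.18351745605469, 161.81626892089844), (19.90082359313965, 13.003357887268066), 45.760154724121094)
0.16 21 [-0.0359  0.1636  0.1614] [19. 12.] ((-36.47831726074219, 161.08460998535156), (19.380014419555664, 12.041460990905762), 39.971412658691406)
scene 267
0.125 62 [-0.0352  0.1445  0.1278] [40. 25.] ((-34.404666900634766, 145.3937530517578), (39.730281829833984, 25.4007568359375), 51.58744430541992)
0.13 31 [-0.0381  0.1492  0.13
[... 297 characters left out ...]
 [37.  9.] ((-39.32136535644531, 151.139404296875), (36.930145263671875, 9.409313201904297), 44.756710052490234)
0.145 26 [-0.0404  0.1482  0.1474] [40.  8.] ((-40.24104309082031, 148.9995574951172), (39.886932373046875, 8.095027923583984), 42.598628997802734)
0.15 36 [-0.0382  0.1503  0.1527] [41. 15.] ((-37.842796325683594, 148.23306274414062), (40.54219055175781, 15.116129875183105), 56.50703811645508)
0.155 49 [-0.0415  0.1516  0.158 ] [39. 14.] ((-42.955421447753906, 150.7525634765625), (39.06915283203125, 13.769231796264648), 38.82233428955078)
0.16 5 [-0.0438  0.1495  0.1607] [28.  8.] ((-43.39274597167969, 148.3362274169922), (27.69116973876953, 8.053224563598633), 28.03719139099121)
```

View pics/knob.png

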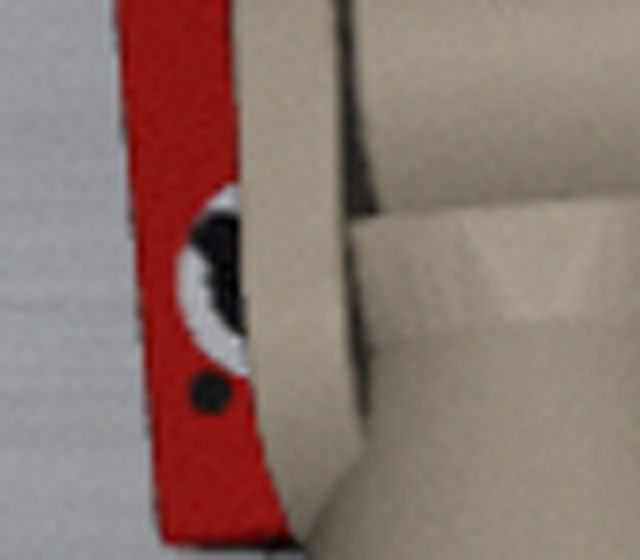

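The arm hides most of the knob in this top crop: ring edge at (210,280), black mark at (210,393). I'll take the knob's centre from the first top picture and from the scene cloud instead.

Run:
```python
from plan import *
T=np.load("top0.npz"); c,s_=np.cos(yg),np.sin(yg); M=np.array([[c,-s_],[s_,c]]); c0=camera_info("top"); eye=np.array(c0["eye"])
P1=cloud("top",np.ones((420,560)))
def at(u,v,z):
    r=P1[int(v),int(u)]-eye; p=eye+r*(z-eye[2])/r[2]; return np.r_[(p[:2]-G)@M,z]
im=T["im"]; hsv=cv2.cvtColor(im,cv2.COLOR_BGR2HSV)
dark=np.zeros(im.shape[:2],np.uint8); dark[205:240,105:136]=(hsv[205:240,105:136,2]<70)
n,lab,st,cen=cv2.connectedComponentsWithStats(dark)
for i in range(1,n):
    if st[i,4]>20:
        v,u=np.where(lab==i); print(st[i],cen[i].round(1)); L=np.array([at(a,b,.155) for a,b in zip(u,v)]); print("dark",L.mean(0).round(4),cv2.minAreaRect((L[:,:2]*1000).astype(np.float32)))
w=np.zeros_like(dark); w[205:245,100:140]=(hsv[205:245,100:140,1]<60)&(hsv[205:245,100:140,2]>110)
n,lab,st,cen=cv2.connectedComponentsWithStats(w)
for i in range(1,n):
    if st[i,4]>8:
        v,u=np.where(lab==i); L=np.array([at(a,b,.117) for a,b in zip(u,v)]); print("white",st[i],cv2.minEnclosingCircle((L[:,:2]*1000).astype(np.float32)))
m=slice(212,236),slice(108,132); l=np.dstack([(T["P"][m][...,:2]-G)@M,T["P"][m][...,2]]); k=l[(l[...,2]>.15)&(T["d"][m]>0)]; print(len(k),k.mean(0) if len(k) else 0)
cv2.imwrite("pics/knob0.png",cv2.resize(im[195:250,90:155],(650,550),interpolation=cv2.INTER_CUBIC))
```

```text
[109 216  19  18 247] [118.6 223.7]
dark [-0.0467  0.1484  0.155 ] ((-48.46229553222656, 149.0657501220703), (42.06941604614258, 44.21754837036133), 1.5771442651748657)
white [100 208   4  37  77] ((-43.25767517089844, 204.26443481445312), 45.490535736083984)
white [107 211  27  27 274] ((-43.8910026550293, 156.51646423339844), 33.511810302734375)
white [130 234   5   5  21] ((-76.82829284667969, 128.4072265625), 5.7104811668396)
111 [-0.04438129  0.15381625  0.15907771]
```

View pics/knob0.png

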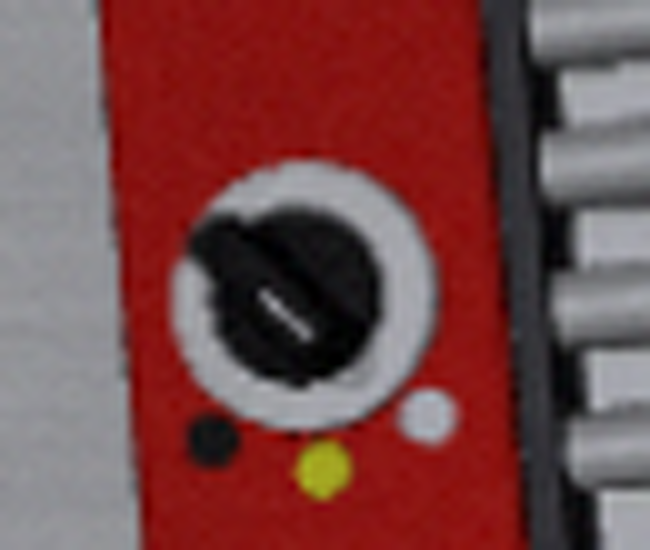

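The knob's ring centre is at (305,295) in this crop. The white line points to the white mark (428,415), and the yellow mark at (323,470) is one click clockwise. Ring and bar-top depth agree on about (-44, 154) mm in the grill frame.

Run:
```python
from plan import *
K=Rt(yg+.7+np.pi/2); k=gp(-.0435,.154,.19); print(k)
plan([(.2,k,K)],dmax=45)
```

```text
[0.46324297 0.33418789 0.19      ]
t 18.55 pos [0.4567 0.1108 0.2122] gap 0.0555 F [-0.5 -0.6  0.1] grip 0.0
[ 0.2, -37, -5, 4, -0, -0, 0.14, 0.2, -37, 1, 3, -0, -0, 0.15, 0.2, -37, 6, 4, -0, -0, 0.14, 0.2, -36, 11, 3, -0, -0, 0.15, 0.2, -33, 16, 4, -0, -0, 0.14, 0.2, -31, 21, 3, -0, -0, 0.15 ]
```

Emit:
arm_command:
  moves: [0.2,-37,-5,4,0,0,0.14,0.2,-37,1,3,0,0,0.15,0.2,-37,6,4,0,0,0.14,0.2,-36,11,3,0,0,0.15,0.2,-33,16,4,0,0,0.14,0.2,-31,21,3,0,0,0.15,0.2,0,0,0,0,0,0,0.2,0,0,0,0,0,0]

```text
clock: 19.55
tcp_pos: [0.4635, 0.3338, 0.1906]
orientation: [-0.001, -0.39, 0.921, -0.002]
wrist_force: [-0.2, -0.4, 0.2]
finger_gap: 0.0514
grip_force: 0.0
```

Run:
```python
from plan import *
K=Rt(yg+.7+np.pi/2); k=gp(-.0435,.154,.113)
s=get_state(); print((q2R(s["orientation"]).inv()*K).as_rotvec().round(3),s["joint_pos"].round(2))
plan([(.2,k,K)],dmax=22)
```

```text
[-0.003 -0.004  0.   ] [ 0.49  0.31  0.01  1.27 -0.   -0.31]
t 19.55 pos [0.4635 0.3338 0.1906] gap 0.0514 F [-0.2 -0.4  0.2] grip 0.0
[ 0.2, 0, 0, 19, -0, -0, 0, 0.2, 0, 0, 20, -0, -0, 0, 0.2, 0, 1, 19, -0, -0, 0, 0.2, 0, 0, 20, -0, -0, 0 ]
```

Emit:
arm_command:
  moves: [0.2,0,0,19,0,0,0,0.2,0,0,20,0,0,0,0.2,0,0,19,0,0,0,0.2,0,0,19,0,0,0,-0.9,0,0,0,0,0,0,-0.9,0,0,0,0,0,0,-0.9,0,0,0,0,0,0,-0.9,0,0,0,0,0,0]
  newtons: 40

```text
clock: 20.55
tcp_pos: [0.4638, 0.3346, 0.1156]
orientation: [0.0, -0.389, 0.921, -0.002]
wrist_force: [-4.3, 0.3, 4.7]
finger_gap: 0.0132
grip_force: 41.9
```

Emit:
arm_command:
  moves: [-0.9,0,0,0,0,0,0.12,-0.9,0,0,0,0,0,0.12,-0.9,0,0,0,0,0,0.12,-0.9,0,0,0,0,0,0.12,-0.9,0,0,0,0,0,0.12,-0.9,0,0,0,0,0,0.12,-0.9,0,0,0,0,0,0,-0.9,0,0,0,0,0,0]

```text
clock: 21.55
tcp_pos: [0.4642, 0.3334, 0.1156]
orientation: [0.001, -0.039, 0.999, -0.003]
wrist_force: [-3.3, -3.1, 5.5]
finger_gap: 0.013
grip_force: 42.1
```

Emit:
arm_command:
  moves: [0.2,0,0,0,0,0,0,0.2,0,0,0,0,0,0,0.2,0,0,-20,0,0,0,0.2,0,0,-40,0,0,0,0.2,0,0,-40,0,0,0,0.2,0,40,-10,0,0,0,0.2,0,45,0,0,0,0,0.2,0,45,0,0,0,0]

```text
clock: 22.55
tcp_pos: [0.454, 0.4661, 0.2248]
orientation: [0.001, -0.039, 0.999, -0.001]
wrist_force: [2.2, -0.1, -0.3]
finger_gap: 0.0508
grip_force: 0.0
```

```bash
python3 look.py fin
python3 - <<'E'
from plan import *
im,d=read_camera("top"); P=cloud("top",d); im2,d2=read_camera("scene"); P2=cloud("scene",d2)
plan([])
cv2.imwrite("pics/fin_t.png",np.hstack([cv2.resize(im[140:270,85:265],(540,390)),cv2.resize(im2[180:230,400:450],(260,260)) if 0 else np.zeros((390,1,3),np.uint8)]))
c,s_=np.cos(yg),np.sin(yg); M=np.array([[c,-s_],[s_,c]])
for p,dd in [(P,d),(P2,d2)]:
    l=np.dstack([(p[...,:2]-G)@M,p[...,2]]); k=l[(dd>0)&(abs(l[...,2]-.159)<.005)&(np.hypot(l[...,0]+.044,l[...,1]-.154)<.035)]
    print(len(k),cv2.minAreaRect((k[:,:2]*1000).astype(np.float32)) if len(k)>5 else "")
E
```

```text
scene 495 c [ -72.8 -100.   121.6] yaw,pitch -0.005 -0.005 nose y -157.5 e 0.0009
scene 563 c [  -0.7 -100.2  121.4] yaw,pitch 0.009 0.001 nose y -157.7 e 0.0009
top 571 c [-70.6 -97.4 120.9] yaw,pitch 0.002 -0.003 nose y -154.9 e 0.0013
top 568 c [  1.7 -97.2 121.1] yaw,pitch 0.001 -0.004 nose y -154.7 e 0.0012
t 22.75 pos [0.4533 0.4652 0.2235] gap 0.0512 F [-0.4 -0.2 -0.3] grip 0.0
98 ((-44.4747314453125, 155.384521484375), (39.74368667602539, 15.272795677185059), 0.3946600556373596)
50 ((-42.976051330566406, 151.0001678466797), (40.026649475097656, 11.912684440612793), 1.2182776927947998)
```

View pics/fin_t.png

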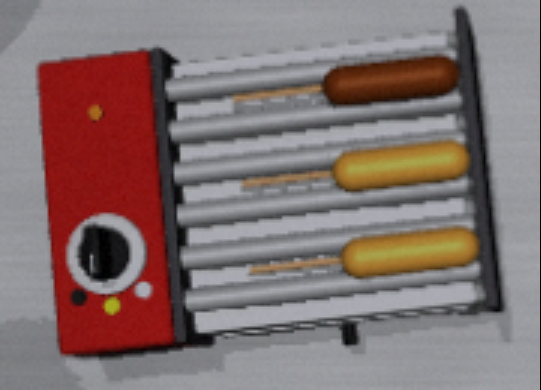

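The final top view shows golden dogs in the middle groove (400,165) and the front groove (410,250), noses at the dark plate. The cooking one is still at (390,80). The knob bar at (95,250) lines up with the grill's x axis (within 0.02 rad) and points at the yellow mark (112,306).

```bash
python3 -c "
from workcell import hand_in
print(hand_in())"
```

```text
the job is handed in; nothing more can be done
None
```

I handed the job in at about 23 s. In the last pictures both golden corn dogs lie in the front and middle grooves with their noses at the end plate, and the selector is at yellow; no verdict came back.

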